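# Feed the blue carton through the chute flap

## Robot

A 6-joint arm with a two-finger parallel gripper is mounted at the origin on the work surface. World frame = base frame: x ahead of the robot, y to its left, z up, the work surface at z = 0. Lengths are in mm, angles in rad, forces in N, time in s.
With the tool pointing down it reaches from about 425 to 925 mm from the base axis. Payload 12.5 kg.
Tool frame: the origin (TCP) lies midway between the tips of the shut fingers; the grasp point (between the pads) lies r.grip_depth behind it (r.grip_depth is the distance from the TCP to the grasp point, in mm); z points along the fingers, y is the direction in which the jaws open and shut (so a half turn about z gives the same grasp; the last joint's range is limited). The gripper opens to 85 mm and grips with 20 to 120 N. Pads are 22 mm wide; open, the fingers measure 114 mm over their backs; the gripper's body (76 mm by 85 mm) begins 54 mm behind the grasp point. The pads swing forward as they close: fully open they stand 13 mm farther back than shut.
Start: joints at [-1.316, 0.491, 1.559, -0, 1.092, -0.106], TCP at [220.663, -584.77, 201.827] pointing down, gripper open.
Joint ranges: [-3.1, 3.1], [-0.84, 2.19], [0.05, 2.79], [-1.13, 4.28], [0.06, 2.93], [-2.69, 2.69]. Speed limits (rad/s): [2.22, 2.22, 2.79, 3.14, 3.14, 3.14].

## Interface

Orientations are given as a unit quaternion [x, y, z, w].
In Python, from rig import sensors, cams, r gives the robot as it stands.
- The arm moves only by the tool drive_tool, never from a script. Its argument "moves" is a list of rows, each an object with "rotation": the turn, a rotation vector about the tool's x, y, z in units of 8 degrees (1.0 is 8 degrees), a list of three; "slide": the shift along the tool's x, y, z in units of 60 mm (1.0 is 60 mm), a list of three; "grip": the finger opening in mm, from 0 to 85.4. In form: [{"rotation": [wx, wy, wz], "slide": [tx, ty, tz], "grip": grip}, ...]. A call has exactly 8 rows; each row is the pose to reach, as a shift and turn from the pose commanded when the call began, along the tool's axes at that moment; what a row does not reach only later rows make up. A row lasts 1/8 s, in which the tool goes at most 62.5 mm and 10.7 degrees, less where a joint would pass 70% of its speed; a pose out of reach is approached as far as the arm can. A call with a gripper value outside its range is refused whole. The fingers move at their own pace and stop on an object; the grip force is fixed at half the most. Time passes only in rows, so rows that repeat a pose let the fingers close, or fill a call up. It gives the time, the measured TCP pose, the force and the opening at its end, in the units of the state.
- sensors.get_state(): the state, without advancing time (a new reading comes with each control period).
- cams.camera(name): name is "scene" or "side" or "wrist"; returns the picture (480x640x3 uint8, red, green, blue); there is no depth.
- cams.camera_params(name): a dict with "camera_matrix" (3x3 intrinsics, pixels), "world_to_cam" (4x4, takes a point from world to camera coordinates). Camera axes: x right, y down, z forward; pixel columns grow to the right and rows downward; lengths in mm; the calibration is good to about 2 mm. A picture is of the moment at which its call begins: read the wrist's pose just before it. camera_params takes no time and is no camera call; for the wrist camera it gives the pose at the moment of the call.
- r.finish_job(): hands the job in, once; it reports no verdict.
The state is a dict: "t": time; "q": joint angles; "joint_velocities": joint speeds; "effort": joint torques, N m; "tool_pos": TCP position; "orientation": TCP orientation; "ft_force": force on the tool from outside, world axes, zero at the start; "torque": the same for the moment, N m; "finger_gap": finger opening in mm.
Only numpy, scipy, OpenCV 4.12 (cv2) and the standard library are available. Lean on these libraries where they do the work, as an engineer would, in place of code of your own. Each camera call takes 0.05 s, during which the arm holds its last target. There are 200 camera calls.

## Task

With the fingertips, gently push the blue carton along its lane and through the hanging yellow flap until it slides down into the bin behind, then draw the hand back so that the flap swings shut. Do not lift the carton, and leave the red carton, the other flap and the loose hardware as they are.

Things in the scene. Friction and masses are not known exactly. Their poses are not given: they have to be found in the camera images.
- chute: Fixed green two-lane feed chute, 160 mm wide (y), 390 mm long (x), placed and turned (to 20 degrees) differently each time. Origin: on the bench under the middle of the lanes; x = pushing direction, away from the robot, z up. Slippery level lanes (friction 0.2), floor 100 mm above the bench, x -115 to +122 mm, front end open; centre lines y = +40 and -40, 68 mm wide, rails 18 mm high.
- doorway_left (a point): Middle of the left lane's floor right under its flap (chute x +110, y +40, z +100 mm); axes as the chute's. 60 mm above it runs the 8 mm thick hinge rod, which spans both lanes between side cheeks 68 mm high and cannot be passed by fingers pointing straight down.
- doorway_right (a point): The same point of the right lane (chute x +110, y -40, z +100 mm).
- bin_left (a point): Where a carton's origin rests in the left bin (chute x +205, y +40, z +50 mm). 12 mm past the flap the lane breaks into a slippery 30 degree slope down to an end wall 157 mm past the flap. A carton tips and slides down by itself once its middle is 12 to 18 mm past the flap. A divider parts the two bins.
- bin_right (a point): The same point in the right bin (chute x +205, y -40, z +50 mm).
- carton_blue: Blue carton of screws with a white band, rigid, 100 x 60 x 34 mm (x, y, z), about 0.25 to 0.5 kg, lying in one of the two lanes (either one), long side along the lane, in front of the flap. Origin: centre of its underside; x along its length, z up.
- carton_red: Red carton with a white band, same size, lying in the other lane: to be left alone. Origin: centre of its underside; x along its length, z up.
- flap_left (a joint): Angle of the left lane's yellow flap: 62 mm wide, 3 mm thick, hanging 56 mm below the hinge rod, 60 g. 0 = hanging shut; grows as its lower edge is pushed inwards (chute +x), up to 1.5 rad; it cannot swing towards the front. A carton below it holds it at about 1.1 rad; gravity alone closes it.
- flap_right (a joint): The same for the right lane's yellow flap.
- bolt: Bystander: M20 hex bolt standing on its head, 83 mm tall, head 30 mm wide. Origin: centre of its underside.
- nut: Bystander: big steel hex nut, about 42 mm wide, 18 mm high, lying flat. Origin: centre of its underside.
- shackle: Bystander: yellow lifting shackle with a dark pin, about 100 x 90 mm, 18 mm high, lying flat. Origin: centre of its underside.
- spanner: Bystander: steel spanner, 180 mm long, lying flat along its x axis. Origin: centre of its underside.
- tin: Bystander: red tin with a paper label, 70 mm across, 100 mm tall, upright. Origin: centre of its underside.
- collar: Bystander: steel shaft collar, 56 mm across, 20 mm high, lying flat. Origin: centre of its underside.
There are look-alikes about, which are no part of the job. There is more than one size of the carton_blue; the one meant has the size given above.

How it is judged:
By the outcome, as a careful person would: the job done as asked, in the order asked, and still so for the second after the job is handed in, with the robot touching nothing.
It also fails if it takes over 32 s, if anything falls off the work surface, if the arm or the gripper's body presses on something with over 40 N, if the wrist force passes 120 N, or if a joint passes its speed limit or range.

## Working session

There is one attempt and no reset: what is moved stays moved. The work goes in short steps, Python scripts to look and compute and a tool call to move; the robot and the scene stay as the last step left them, time stands still between calls to the robot, and variables do not carry over. Pictures are saved under pics/ and viewed, about 8 in all and at most 12, crops included, and the job is handed in when it is done.

Besides the shell and the picture viewer there is one more tool, called after ">>>" as a command line: name --argument value ..., lists and objects as JSON in quotes. drive_tool: Moves the arm, as the interface text tells. Its arguments: {"type":"object","properties":{"moves":{"type":"array","items":{"type":"object","properties":{"rotation":{"type":"array","items":{"type":"number"}},"slide":{"type":"array","items":{"type":"number"}},"grip":{"type":"number"}}}}},"required":["moves"]}

```bash
mkdir -p pics; python3 - <<'E'
from rig import sensors,cams,r
import cv2,numpy as np
for n in("scene","side"):
    im=cams.camera(n); cv2.imwrite(f"pics/{n}0.png",im[:,:,::-1])
    p=cams.camera_params(n); print(n,np.round(p["camera_matrix"],1).tolist(),np.round(p["world_to_cam"],3).tolist())
print(sensors.get_state(), r.grip_depth)
E
```

```text
scene [[503.3, 0.0, 317.4], [0.0, 503.3, 226.3], [0.0, 0.0, 1.0]] [[-0.091, 0.996, 0.001, 38.291], [0.765, 0.071, -0.64, -345.042], [-0.638, -0.058, -0.768, 1542.9], [0.0, 0.0, 0.0, 1.0]]
side [[455.3, 0.0, 322.2], [0.0, 455.3, 235.0], [0.0, 0.0, 1.0]] [[-0.707, -0.706, -0.022, 389.73], [-0.495, 0.517, -0.698, 358.782], [0.505, -0.483, -0.715, 784.604], [0.0, 0.0, 0.0, 1.0]]
{'t': 0.1, 'q': array([-1.31559060e+00,  4.91495619e-01,  1.55938281e+00,  5.52630562e-06,
        1.09171941e+00, -1.05572021e-01]), 'joint_velocities': array([-0.00187915, -0.00205772, -0.00163163, -0.00027353,  0.00044899,
       -0.00032647]), 'effort': array([ 2.51069214e-03, -6.19449091e+01, -2.62025803e+01, -4.87108900e-05,
        2.95887425e-03, -2.14462312e-05]), 'tool_pos': array([ 220.60682085, -584.52565917,  201.29043226]), 'orientation': array([ 9.83774103e-01,  1.79410874e-01, -3.51228802e-05, -5.01371649e-04]), 'ft_force': array([ 0.1094024 , -0.90239641, -0.53444241]), 'torque': array([ 0.02320858, -0.08577414, -0.01983654]), 'finger_gap': 85.1305851125086} 18.700000000000003
```

View pics/scene0.png

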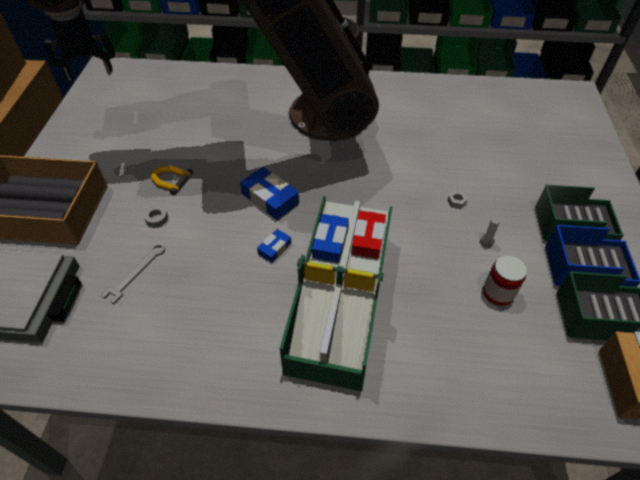

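View pics/side0.png

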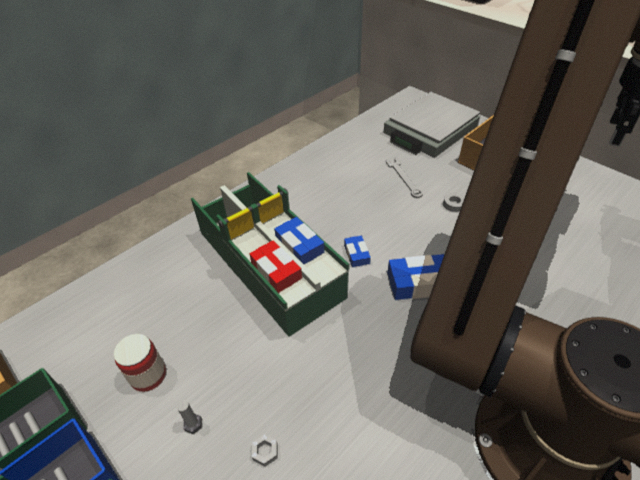

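Scene view: the scene camera faces the robot, so image right is +y. The blue cartons are a big one at (270,192), a small one at (274,245) and one in the chute at (330,237). The last lies in a lane beside the equal-sized red one at (369,233), so it fits. I'll confirm that in an enlarged crop and fit the chute.

```bash
python3 - <<'E'
import cv2,numpy as np
a=cv2.imread("pics/scene0.png")[180:390,240:410]; b=cv2.imread("pics/side0.png")[165:340,185:375]
a=cv2.resize(a,None,fx=2.8,fy=2.8,interpolation=cv2.INTER_CUBIC); cv2.imwrite("pics/cs.png",cv2.convertScaleAbs(a,alpha=1.3))
b=cv2.resize(b,None,fx=3.4,fy=3.4,interpolation=cv2.INTER_CUBIC); cv2.imwrite("pics/cb.png",cv2.convertScaleAbs(b,alpha=1.3)); print(a.shape,b.shape)
E
```

```text
(588, 476, 3) (595, 646, 3)
```

View pics/cs.png

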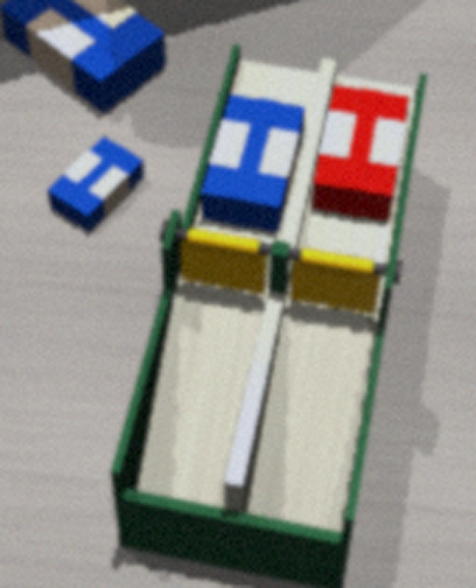

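View pics/cb.png

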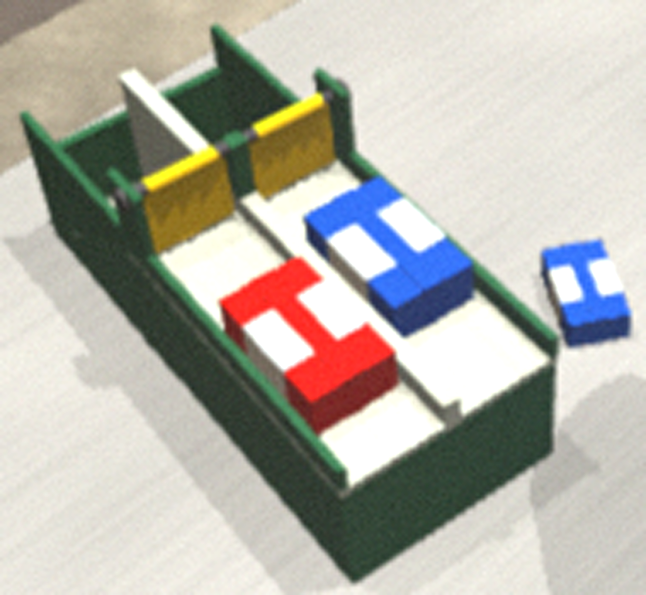

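The crops confirm it. The blue carton in the chute, scene crop (253,160), is the same size as the red one and lies in the image-left lane, which is −y and so the right lane. The flap tops are at (222,243) and (332,262). Next I fit the poses.

```bash
cat > h.py <<'E'
import numpy as np
from rig import cams
from scipy.optimize import least_squares
P={n:cams.camera_params(n) for n in("scene","side")}
def proj(n,X):
    X=np.atleast_2d(X); M=P[n]["world_to_cam"]; c=X@M[:3,:3].T+M[:3,3]; u=c@P[n]["camera_matrix"].T; return u[:,:2]/u[:,2:]
def pose(p,X,z0=0):
    c,s=np.cos(p[2]),np.sin(p[2]); X=np.asarray(X,float); return np.c_[p[0]+c*X[:,0]-s*X[:,1],p[1]+s*X[:,0]+c*X[:,1],X[:,2]+z0]
def fit(obs,p0,z0=0):
    f=lambda p:np.concatenate([(proj(n,pose(p,[o[0] for o in ob],z0))-np.array([o[1] for o in ob])).ravel() for n,ob in obs.items()])
    s=least_squares(f,p0,loss="soft_l1"); return s.x,f(s.x).reshape(-1,2)
E
python3 - <<'E'
from h import *
S=lambda u,v:(240+u/2.8,180+v/2.8); B=lambda u,v:(185+u/3.4,165+v/3.4)
ch={"scene":[((-115,-77,118),S(236,50)),((-115,77,118),S(422,76)),((-115,0,118),S(327,62)),((110,0,168),S(280,245)),((275,-80,0),S(122,543)),((275,80,0),S(342,588))],
"side":[((-115,-78,118),B(555,345)),((-115,78,118),B(345,480)),((-115,80,0),B(355,580)),((-115,-80,0),B(551,452)),((-115,80,100),B(347,490)),((-115,0,118),B(453,408)),((110,80,160),B(122,196)),((110,-80,160),B(343,90))]}
p,e=fit(ch,[600,0,0]); print("chute",p,np.degrees(p[2])); print(np.round(e,1).tolist())
ca={"scene":[((-50,-30,34),S(226,97)),((-50,30,34),S(303,107)),((50,30,34),S(282,207)),((50,-30,34),S(203,194))],
"side":[((50,-30,34),B(378,180)),((50,30,34),B(305,215)),((-50,30,34),B(400,303)),((-50,-30,34),B(472,265))]}
q,e=fit(ca,[p[0],p[1],p[2]],100); print("carton",q,np.degrees(q[2])); print(np.round(e,1).tolist())
c,s=np.cos(p[2]),np.sin(p[2]); d=q[:2]-p[:2]; print("carton in chute",c*d[0]+s*d[1],-s*d[0]+c*d[1])
np.save("p.npy",p)
E
```

```text
chute [ 5.78893155e+02  8.07959368e+01 -1.16441670e-01] -6.671616261111121
[[-0.7, -2.2], [-0.5, -1.3], [-0.2, -1.4], [-0.2, -0.5], [-0.8, 1.0], [-0.2, 1.1], [0.2, -2.0], [-1.0, -1.6], [-0.2, 3.2], [1.0, 0.9], [-1.7, 1.6], [-0.1, -1.2], [0.2, 2.0], [-2.1, 1.2]]
carton [ 5.77528921e+02  4.15731054e+01 -1.07907897e-01] -6.182667084225915
[[0.1, -1.3], [-0.4, -0.7], [-0.7, -0.4], [-1.1, -0.3], [-0.8, -1.2], [-1.9, 0.9], [-1.8, 1.8], [0.1, -0.9]]
carton in chute 3.2018626205260574 -39.11572198342461
```

```bash
cat >> h.py <<'E'
from scipy.spatial.transform import Rotation as R
from rig import sensors
def plan(chx,chy,z,tilt=15):
    p=np.load("p.npy"); s=sensors.get_state(); T=R.from_quat(s["orientation"])
    w=pose(p,[(chx,chy,z)])[0]; G=R.from_euler("z",p[2])*R.from_euler("x",np.pi)*R.from_euler("y",np.radians(tilt))
    print("t",s["t"],"goal",w.round(1),"slide",(T.inv().apply(w-s["tool_pos"])/60).round(3),"rot",(np.degrees((T.inv()*G).as_rotvec())/8).round(3),"F",s["ft_force"].round(1))
def where():
    p=np.load("p.npy"); s=sensors.get_state(); d=s["tool_pos"]-[p[0],p[1],0]; z=R.from_quat(s["orientation"]).apply([0,0,1])
    print("tcp in chute",R.from_euler("z",-p[2]).apply(d).round(1),"toolz",R.from_euler("z",-p[2]).apply(z).round(3),"gap",s["finger_gap"])
E
python3 -c "
from h import *
plan(-90,-40,220,0); plan(-90,-40,220,15); where()"
```

```text
t 0.1 goal [484.9  51.5 220. ] slide [ 7.863 -8.364 -0.303] rot [-7.000e-03  1.000e-03  3.418e+00] F [ 0.1 -0.9 -0.5]
t 0.1 goal [484.9  51.5 220. ] slide [ 7.863 -8.364 -0.303] rot [-0.455  1.84   3.397] F [ 0.1 -0.9 -0.5]
tcp in chute [-278.6 -702.4  201.3] toolz [-0.     0.001 -1.   ] gap 85.1305851125086
```

>>> drive_tool --moves '[{"rotation": [0, 0, 0.25], "slide": [0.5, -0.55, -0.3], "grip": 40}, {"rotation": [0, 0, 0.5], "slide": [1.05, -1.15, -0.6], "grip": 0}, {"rotation": [0, 0, 0.75], "slide": [1.6, -1.75, -0.6], "grip": 0}, {"rotation": [0, 0, 1.0], "slide": [2.2, -2.35, -0.6], "grip": 0}, {"rotation": [0, 0, 1.25], "slide": [2.8, -2.95, -0.6], "grip": 0}, {"rotation": [0, 0, 1.5], "slide": [3.35, -3.55, -0.6], "grip": 0}, {"rotation": [0, 0, 1.75], "slide": [3.9, -4.15, -0.6], "grip": 0}, {"rotation": [0, 0, 2.0], "slide": [4.4, -4.7, -0.6], "grip": 0}]'

```text
t: 1.1
tool_pos: [368.4, -226.1, 237.7]
orientation: [0.999, 0.04, -0.0, -0.0]
ft_force: [1.3, 0.6, -0.7]
finger_gap: 0.2
```

```bash
python3 -c "
from h import *
plan(-90,-40,220,15); where()"
```

```text
t 1.1 goal [484.9  51.5 220. ] slide [ 2.307 -4.456  0.296] rot [-0.185  1.87   1.402] F [ 1.3  0.6 -0.7]
tcp in chute [-173.4 -329.3  237.7] toolz [-0.  0. -1.] gap 0.24494703529704656
```

>>> drive_tool --moves '[{"rotation": [-0.02, 0.25, 0.2], "slide": [0.35, -0.65, 0], "grip": 0}, {"rotation": [-0.05, 0.5, 0.4], "slide": [0.7, -1.35, 0], "grip": 0}, {"rotation": [-0.08, 0.75, 0.6], "slide": [1.05, -2.05, 0], "grip": 0}, {"rotation": [-0.1, 1.0, 0.8], "slide": [1.4, -2.75, 0], "grip": 0}, {"rotation": [-0.13, 1.25, 1.0], "slide": [1.75, -3.4, 0], "grip": 0}, {"rotation": [-0.15, 1.5, 1.15], "slide": [2.05, -4.0, 0.1], "grip": 0}, {"rotation": [-0.17, 1.75, 1.3], "slide": [2.3, -4.4, 0.2], "grip": 0}, {"rotation": [-0.18, 1.87, 1.4], "slide": [2.3, -4.45, 0.3], "grip": 0}]'

```text
t: 2.1
tool_pos: [484.1, 51.2, 219.3]
orientation: [0.99, -0.056, 0.131, 0.007]
ft_force: [0.8, 0.2, 0.7]
finger_gap: -0.0
```

```bash
python3 - <<'E'
from h import *
import cv2
where(); plan(-85,-40,150); plan(-85,-40,114)
pw=cams.camera_params("wrist"); im=cams.camera("wrist"); cv2.imwrite("pics/w1.png",im[:,:,::-1])
P["wrist"]=pw; p=np.load("p.npy")
print(proj("wrist",pose(p,[(-47,-70,134),(-47,-10,134),(-47,-10,100),(-115,-40,100),(110,-40,160)])).round(0).tolist())
E
```

```text
tcp in chute [-90.7 -40.4 219.3] toolz [ 0.259  0.002 -0.966] gap -0.023528136085099273
t 2.1 goal [489.8  50.9 150. ] slide [-0.208 -0.006  1.141] rot [-0.011 -0.004  0.02 ] F [0.8 0.2 0.7]
t 2.1 goal [489.8  50.9 114. ] slide [-0.363 -0.005  1.72 ] rot [-0.011 -0.004  0.02 ] F [0.8 0.2 0.7]
[[368.0, 204.0], [279.0, 204.0], [284.0, 207.0], [324.0, 296.0], [324.0, -62.0]]
```

View pics/w1.png

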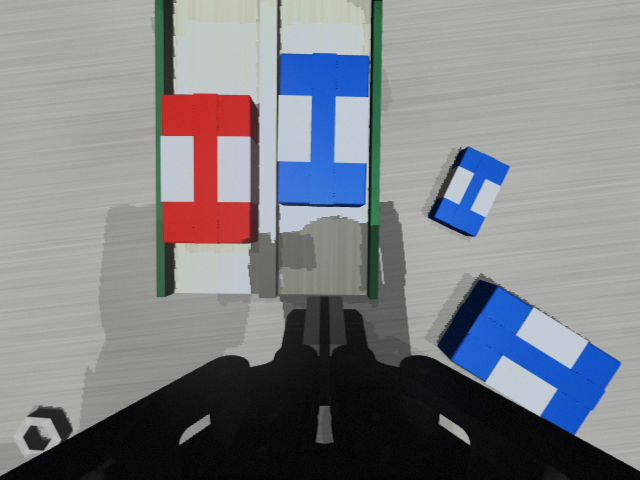

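Wrist view: the blue carton's near edge is at (277–366, 205), against a predicted (279–368, 204). The fit is good and the fingers are centred on the lane at column 324. I'll lower the hand behind the carton.

>>> drive_tool --moves '[{"rotation": [0, 0, 0], "slide": [-0.1, 0, 0.5], "grip": 0}, {"rotation": [0, 0, 0], "slide": [-0.2, 0, 1.0], "grip": 0}, {"rotation": [0, 0, 0], "slide": [-0.3, 0, 1.4], "grip": 0}, {"rotation": [0, 0, 0], "slide": [-0.35, 0, 1.6], "grip": 0}, {"rotation": [0, 0, 0], "slide": [-0.37, 0, 1.7], "grip": 0}, {"rotation": [0, 0, 0], "slide": [-0.37, 0, 1.75], "grip": 0}, {"rotation": [0, 0, 0], "slide": [-0.37, 0, 1.75], "grip": 0}, {"rotation": [0, 0, 0], "slide": [-0.37, 0, 1.75], "grip": 0}]'

```text
t: 3.15
tool_pos: [489.8, 49.0, 113.1]
orientation: [0.99, -0.057, 0.131, 0.007]
ft_force: [-0.1, 0.3, -0.9]
finger_gap: 0.1
```

```bash
python3 -c "
from h import *
where(); plan(-60,-40,112); plan(20,-40,112); plan(70,-40,112)"
```

```text
tcp in chute [-84.8 -41.9 113.1] toolz [ 0.26   0.001 -0.966] gap 0.06337405113188013
t 3.15 goal [514.7  48.  112. ] slide [ 0.394 -0.031  0.125] rot [-0.007 -0.007  0.009] F [-0.1  0.3 -0.9]
t 3.15 goal [594.1  38.7 112. ] slide [ 1.681 -0.029  0.472] rot [-0.007 -0.007  0.009] F [-0.1  0.3 -0.9]
t 3.15 goal [643.8  32.9 112. ] slide [ 2.486 -0.028  0.688] rot [-0.007 -0.007  0.009] F [-0.1  0.3 -0.9]
```

>>> drive_tool --moves '[{"rotation": [0, 0, 0], "slide": [0.16, -0.01, 0.05], "grip": 0}, {"rotation": [0, 0, 0], "slide": [0.29, -0.02, 0.09], "grip": 0}, {"rotation": [0, 0, 0], "slide": [0.37, -0.03, 0.11], "grip": 0}, {"rotation": [0, 0, 0], "slide": [0.45, -0.03, 0.13], "grip": 0}, {"rotation": [0, 0, 0], "slide": [0.53, -0.03, 0.155], "grip": 0}, {"rotation": [0, 0, 0], "slide": [0.61, -0.03, 0.175], "grip": 0}, {"rotation": [0, 0, 0], "slide": [0.7, -0.03, 0.2], "grip": 0}, {"rotation": [0, 0, 0], "slide": [0.8, -0.03, 0.23], "grip": 0}]'

```text
t: 4.15
tool_pos: [539.8, 45.0, 111.7]
orientation: [0.99, -0.057, 0.13, 0.007]
ft_force: [0.6, -0.1, -0.4]
finger_gap: -0.2
```

```bash
python3 - <<'E'
from h import *
import cv2
where(); plan(20,-40,112); plan(60,-40,112)
pw=cams.camera_params("wrist"); im=cams.camera("wrist"); cv2.imwrite("pics/w2.png",im[:,:,::-1])
E
```

```text
tcp in chute [-34.7 -40.1 111.7] toolz [ 0.259  0.001 -0.966] gap -0.17886484591098825
t 4.15 goal [594.1  38.7 112. ] slide [0.881 0.001 0.232] rot [-0.006 -0.001  0.009] F [ 0.6 -0.1 -0.4]
t 4.15 goal [633.8  34.1 112. ] slide [1.525 0.002 0.404] rot [-0.006 -0.001  0.009] F [ 0.6 -0.1 -0.4]
```

View pics/w2.png

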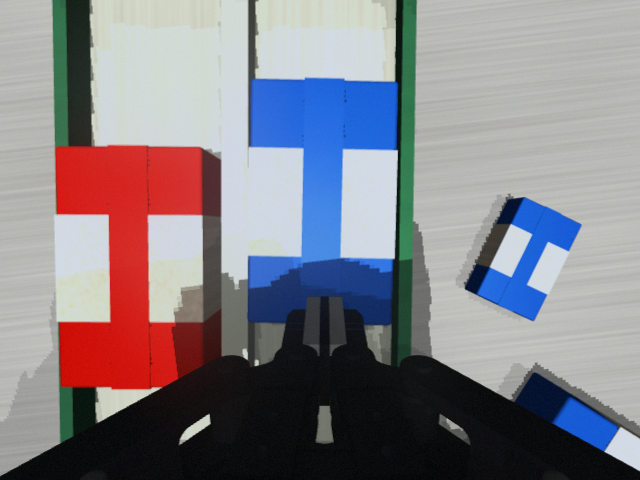

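```bash
python3 - <<'E'
from h import *
P["wrist"]=cams.camera_params("wrist"); p=np.load("p.npy"); s=sensors.get_state()
T=R.from_quat(s["orientation"])
for d in [(0,0,0),(11,0,0),(0,0,-23),(11,0,-23),(11,0,-50)]: print(d,proj("wrist",s["tool_pos"]+T.apply(d)).round(0))
q,e=fit({"wrist":[((-50,-30,34),(392,323)),((-50,30,34),(248,322)),((50,30,34),(249,80)),((50,-30,34),(398,82))]},[580,41,-.1],100)
d=q[:2]-p[:2];print("carton in chute",R.from_euler("z",-p[2]).apply([*d,0]),np.degrees(q[2]-p[2]),e.round(1).tolist())
print(P["wrist"]["world_to_cam"].round(2).tolist())
E
```

```text
(0, 0, 0) [[324. 288.]]
(11, 0, 0) [[324. 266.]]
(0, 0, -23) [[324. 311.]]
(11, 0, -23) [[324. 286.]]
(11, 0, -50) [[324. 318.]]
carton in chute [  4.30492925 -39.02164727   0.        ] -0.8617621049261918 [[0.7, 3.1], [-0.7, 1.9], [0.1, -1.9], [-0.1, -1.7]]
[[-0.12, -0.99, -0.0, 107.82], [-0.99, 0.12, 0.04, 548.81], [-0.04, 0.0, -1.0, 318.86], [0.0, 0.0, 0.0, 1.0]]
```

The wrist view is ambiguous. The carton's near edge is at row 323, but the fingertips at row 296 appear over it. I'll check from the fixed cameras before moving on.

```bash
python3 - <<'E'
from h import *
import cv2
s=sensors.get_state(); ims=[]
for n,(r0,r1,c0,c1),old in (("scene",(150,300,260,420),"scene0"),("side",(170,320,210,370),"side0")):
    im=cams.camera(n)[:,:,::-1].copy(); cv2.imwrite(f"pics/{n}1.png",im)
    u=proj(n,s["tool_pos"])[0]; print(n,u)
    c=cv2.resize(im[r0:r1,c0:c1],None,fx=2.5,fy=2.5,interpolation=cv2.INTER_CUBIC)
    cv2.circle(c,tuple(int(v) for v in ((u-[c0,r0])*2.5)),3,(255,0,255),1); ims.append(c)
cv2.imwrite("pics/c1.png",cv2.convertScaleAbs(np.hstack(ims),alpha=1.3))
E
```

```text
scene [332.65123832 226.33329903]
side [309.41654259 252.42623753]
```

View pics/c1.png

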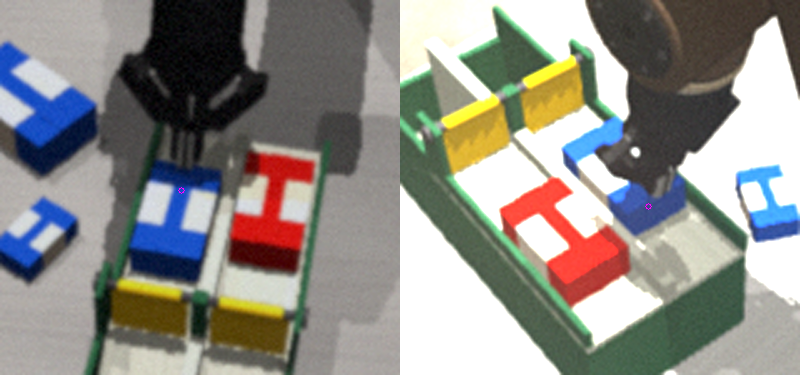

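```bash
python3 - <<'E'
from h import *
import cv2
P["wrist"]=cams.camera_params("wrist"); s=sensors.get_state(); p=np.load("p.npy")
obs={"scene":(334.8,216.4),"side":(312.8,247.2),"wrist":(324,296)}
for ks in (("scene","side"),("side","wrist"),("scene","wrist"),("scene","side","wrist")):
    f=lambda X:np.concatenate([proj(k,X)[0]-obs[k] for k in ks]); o=least_squares(f,s["tool_pos"])
    print(ks,o.x.round(1),"chute",R.from_euler("z",-p[2]).apply(o.x-[p[0],p[1],0]).round(1),f(o.x).round(1))
a=cv2.imread("pics/side1.png")[215:275,270:360]; b=cv2.imread("pics/scene1.png")[190:250,290:380]
cv2.imwrite("pics/c2.png",cv2.convertScaleAbs(cv2.resize(np.vstack([a,b]),None,fx=5,fy=5,interpolation=cv2.INTER_CUBIC),alpha=1.6))
print(s["tool_pos"],s["finger_gap"],s["ft_force"])
E
```

```text
('scene', 'side') [530.2  46.3 135.3] chute [-44.3 -39.9 135.3] [-0.9 -0.6 -0.8  0.5]
('side', 'wrist') [538.6  45.1 127.7] chute [-35.8 -40.2 127.7] [-3.1  0.6  0.6  0.3]
('scene', 'wrist') [542.1  45.  146.8] chute [-32.4 -39.8 146.8] [-1.8  0.  -0.3  0.1]
('scene', 'side', 'wrist') [539.3  45.1 133.1] chute [-35.2 -40.  133.1] [-1.8  3.2 -3.4 -1.3  0.2  1.1]
[539.61414717  45.02359552 111.61208521] 0.4465824553475258 [-0.5756497   0.60794116 -0.36203059]
```

View pics/c2.png

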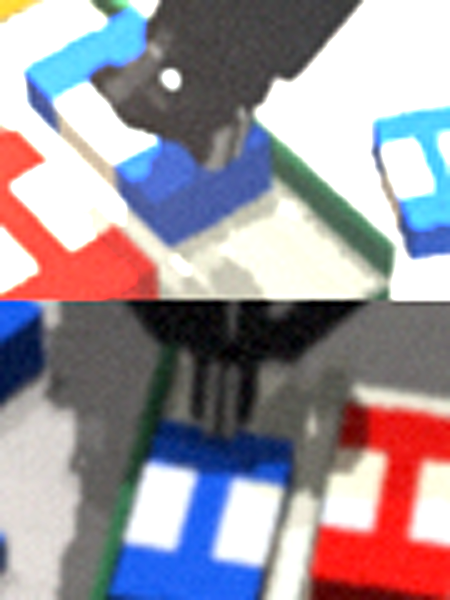

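```bash
python3 - <<'E'
from h import *
s=sensors.get_state(); T=R.from_quat(s["orientation"])
for d in (0,25,50,75,100,125):
    print(d,[ (proj("scene",s["tool_pos"]+T.apply([0,y,-d]))[0]-[260,150])@np.eye(2)*2.5 for y in (57,-57)],"side",((proj("side",s["tool_pos"]+T.apply([0,0,-d]))[0]-[210,170])*2.5+[400,0]).round())
E
```

```text
0 [array([118.75699624, 179.99358069]), array([245.71210054, 200.33447834])] side [649. 207.]
25 [array([119.94868159, 156.66616783]), array([248.60993646, 176.95691393])] side [653. 192.]
50 [array([121.17207519, 132.71806129]), array([251.58595268, 152.94864953])] side [657. 176.]
75 [array([122.42845964, 108.12415401]), array([254.64335629, 128.28381277])] side [660. 159.]
100 [array([123.71918767,  82.85796632]), array([257.78553222, 102.93509659])] side [665. 142.]
125 [array([125.04568698,  56.89155081]), array([261.01605574,  76.87365834])] side [669. 123.]
```

Fixed cameras: the real fingertips triangulate to about chute (−44, −40, 135) mm. That is about 25 mm short of the reported TCP along the tool axis, so they skimmed at the carton's top edge and barely moved it. I'll back off, tilt more for rod clearance, and go in 25 mm deeper.

```bash
python3 -c "
from h import *
plan(-75,-40,125,25);plan(-75,-40,97,25)"
```

```text
t 4.3 goal [499.8  49.8 125. ] slide [-0.588 -0.003 -0.389] rot [-0.007  1.25   0.008] F [-0.6  0.6 -0.4]
t 4.3 goal [499.8  49.8  97. ] slide [-0.709 -0.002  0.062] rot [-0.007  1.25   0.008] F [-0.6  0.6 -0.4]
```

>>> drive_tool --moves '[{"rotation": [0, 0, 0], "slide": [-0.05, 0, -0.2], "grip": 0}, {"rotation": [0, 0.4, 0], "slide": [-0.25, 0, -0.4], "grip": 0}, {"rotation": [0, 0.8, 0], "slide": [-0.45, 0, -0.4], "grip": 0}, {"rotation": [0, 1.25, 0], "slide": [-0.59, 0, -0.39], "grip": 0}, {"rotation": [0, 1.25, 0], "slide": [-0.59, 0, -0.39], "grip": 0}, {"rotation": [0, 1.25, 0], "slide": [-0.65, 0, -0.16], "grip": 0}, {"rotation": [0, 1.25, 0], "slide": [-0.71, 0, 0.06], "grip": 0}, {"rotation": [0, 1.25, 0], "slide": [-0.71, 0, 0.06], "grip": 0}]'

```text
t: 5.3
tool_pos: [500.0, 49.2, 97.1]
orientation: [0.975, -0.056, 0.216, 0.013]
ft_force: [0.1, -0.1, 0.6]
finger_gap: 0.3
```

```bash
python3 - <<'E'
from h import *
import cv2
s=sensors.get_state(); where(); plan(-75,-40,90,25); plan(-30,-40,90,25)
T=R.from_quat(s["orientation"]); ims=[]
for n,(r0,r1,c0,c1) in (("scene",(140,250,290,390)),("side",(200,310,270,370))):
    im=cams.camera(n)[:,:,::-1]
    c=cv2.resize(im[r0:r1,c0:c1],None,fx=4,fy=4,interpolation=cv2.INTER_CUBIC); c=cv2.convertScaleAbs(c,alpha=1.6)
    for d,col in ((0,(255,0,255)),(25,(0,255,255))):
        u=proj(n,s["tool_pos"]+T.apply([0,0,-d]))[0]; cv2.circle(c,tuple(int(v) for v in ((u-[c0,r0])*4)),3,col,1)
    ims.append(c)
cv2.imwrite("pics/c3.png",np.hstack(ims))
E
```

```text
tcp in chute [-74.7 -40.6  97.1] toolz [ 0.422 -0.001 -0.907] gap 0.3246534929867975
t 5.3 goal [499.8  49.8  90. ] slide [-0.054 -0.01   0.105] rot [0.004 0.007 0.011] F [ 0.1 -0.1  0.6]
t 5.3 goal [544.4  44.6  90. ] slide [ 0.626 -0.009  0.421] rot [0.004 0.007 0.011] F [ 0.1 -0.1  0.6]
```

View pics/c3.png

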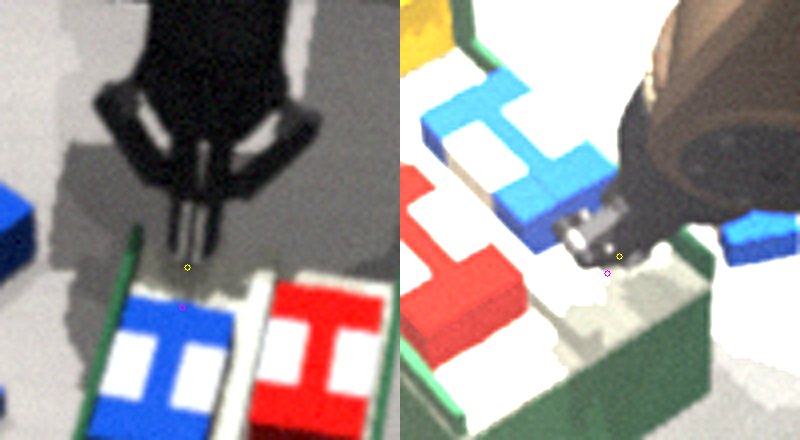

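The reported z is 97 mm, below the 100 mm floor, with no contact. The tip appears at (193,260), next to the 25 mm marker, so the offset is confirmed. The tips are now really behind the carton, and I'll push gently.

>>> drive_tool --moves '[{"rotation": [0, 0, 0], "slide": [0.0, -0.01, 0.13], "grip": 0}, {"rotation": [0, 0, 0], "slide": [0.17, -0.01, 0.21], "grip": 0}, {"rotation": [0, 0, 0], "slide": [0.3, -0.01, 0.27], "grip": 0}, {"rotation": [0, 0, 0], "slide": [0.4, -0.01, 0.315], "grip": 0}, {"rotation": [0, 0, 0], "slide": [0.5, -0.01, 0.36], "grip": 0}, {"rotation": [0, 0, 0], "slide": [0.6, -0.01, 0.41], "grip": 0}, {"rotation": [0, 0, 0], "slide": [0.7, -0.01, 0.455], "grip": 0}, {"rotation": [0, 0, 0], "slide": [0.8, -0.01, 0.5], "grip": 0}]'

```text
t: 6.4
tool_pos: [555.8, 43.9, 91.0]
orientation: [0.975, -0.056, 0.216, 0.012]
ft_force: [-0.7, 0.2, 0.1]
finger_gap: -0.1
```

```bash
python3 - <<'E'
from h import *
import cv2
where(); plan(40,-40,90,25); P["wrist"]=cams.camera_params("wrist"); cv2.imwrite("pics/w3.png",cams.camera("wrist")[:,:,::-1])
p=np.load("p.npy")
for x in (-50,-45,-40,-35,-30,-25): print(x,proj("wrist",pose(p,[(x,-40,134),(x+100,-40,134)])).round().tolist())
im=cv2.imread("pics/w3.png"); c=im[:,324-70].astype(int)  # blue mask on a column
for col in (250,270,360,380):
    m=(im[:,col,0].astype(int)-im[:,col,2]>60); y=np.flatnonzero(m); print(col,y.min() if len(y) else None,y.max() if len(y) else None)
E
```

```text
tcp in chute [-18.7 -39.4  91. ] toolz [ 0.423  0.001 -0.906] gap -0.12657251255946486
t 6.4 goal [614.   36.4  90. ] slide [0.879 0.012 0.429] rot [-0.009 -0.003  0.007] F [-0.7  0.2  0.1]
-50 [[326.0, 376.0], [326.0, 106.0]]
-45 [[326.0, 361.0], [326.0, 94.0]]
-40 [[326.0, 347.0], [326.0, 81.0]]
-35 [[326.0, 332.0], [326.0, 69.0]]
-30 [[326.0, 318.0], [326.0, 57.0]]
-25 [[326.0, 304.0], [326.0, 46.0]]
250 40 294
270 40 295
360 41 295
380 41 295
```

The carton's rear edge is now at chute x −22, level at rows 294/295, and it follows the TCP at −3.3 mm. I'll continue through the flap.

>>> drive_tool --moves '[{"rotation": [0, 0, 0], "slide": [0.11, 0, 0.053], "grip": 0}, {"rotation": [0, 0, 0], "slide": [0.22, 0, 0.105], "grip": 0}, {"rotation": [0, 0, 0], "slide": [0.33, 0, 0.16], "grip": 0}, {"rotation": [0, 0, 0], "slide": [0.44, 0.01, 0.21], "grip": 0}, {"rotation": [0, 0, 0], "slide": [0.55, 0.01, 0.265], "grip": 0}, {"rotation": [0, 0, 0], "slide": [0.66, 0.01, 0.32], "grip": 0}, {"rotation": [0, 0, 0], "slide": [0.77, 0.01, 0.375], "grip": 0}, {"rotation": [0, 0, 0], "slide": [0.88, 0.01, 0.43], "grip": 0}]'

```text
t: 7.45
tool_pos: [614.1, 36.5, 89.2]
orientation: [0.975, -0.056, 0.216, 0.012]
ft_force: [-1.6, 0.1, 2.0]
finger_gap: -0.1
```

```bash
python3 - <<'E'
from h import *
import cv2
where(); plan(80,-40,90,25); P["wrist"]=cams.camera_params("wrist"); cv2.imwrite("pics/w4.png",cams.camera("wrist")[:,:,::-1])
p=np.load("p.npy")
for x in (30,35,40): print(x,proj("wrist",pose(p,[(x,-40,134)])).round().tolist())
im=cv2.imread("pics/w4.png")
for col in (250,270,360,380):
    y=np.flatnonzero(im[:,col,0].astype(int)-im[:,col,2]>60); print(col,y.min() if len(y) else None,y.max() if len(y) else None)
s=sensors.get_state();T=R.from_quat(s["orientation"]);ims=[]
for n,(r0,r1,c0,c1) in (("scene",(160,300,290,390)),("side",(170,310,230,330))):
    c=cams.camera(n)[r0:r1,c0:c1,::-1]; ims.append(cv2.convertScaleAbs(cv2.resize(c,None,fx=4,fy=4,interpolation=cv2.INTER_CUBIC),alpha=1.5))
cv2.imwrite("pics/c4.png",np.hstack(ims))
E
```

```text
tcp in chute [ 40.2 -39.9  89.2] toolz [ 0.423  0.001 -0.906] gap -0.07257937264659242
t 7.45 goal [653.7  31.8  90. ] slide [0.607 0.002 0.269] rot [-0.008 -0.001  0.008] F [-1.6  0.1  2. ]
30 [[324.0, 315.0]]
35 [[324.0, 300.0]]
40 [[324.0, 286.0]]
250 78 294
270 98 295
360 77 295
380 77 295
```

View pics/c4.png

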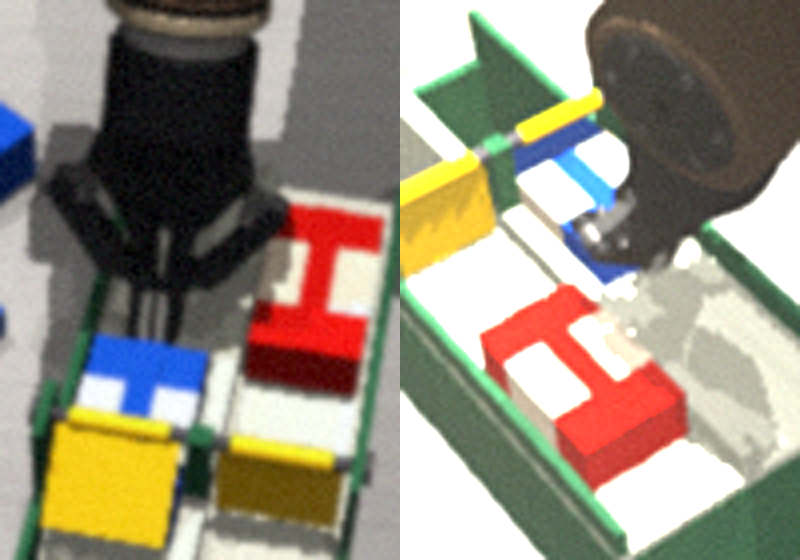

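The flap is lifted by the carton (yellow, at (110,480) in the scene crop). The red carton and other flap are untouched, and the hand is clear of the rod. I'll push on slowly until it tips.

>>> drive_tool --moves '[{"rotation": [0, 0, 0], "slide": [0.08, 0, 0.035], "grip": 0}, {"rotation": [0, 0, 0], "slide": [0.16, 0, 0.07], "grip": 0}, {"rotation": [0, 0, 0], "slide": [0.24, 0, 0.105], "grip": 0}, {"rotation": [0, 0, 0], "slide": [0.32, 0, 0.14], "grip": 0}, {"rotation": [0, 0, 0], "slide": [0.4, 0, 0.175], "grip": 0}, {"rotation": [0, 0, 0], "slide": [0.48, 0, 0.21], "grip": 0}, {"rotation": [0, 0, 0], "slide": [0.55, 0, 0.245], "grip": 0}, {"rotation": [0, 0, 0], "slide": [0.62, 0, 0.28], "grip": 0}]'

```text
t: 8.6
tool_pos: [654.6, 31.8, 89.9]
orientation: [0.975, -0.056, 0.216, 0.012]
ft_force: [-0.5, -0.1, 1.0]
finger_gap: 0.2
```

```bash
python3 - <<'E'
from h import *
import cv2
where(); plan(88,-40,90,25); P["wrist"]=cams.camera_params("wrist"); cv2.imwrite("pics/w5.png",cams.camera("wrist")[:,:,::-1])
p=np.load("p.npy")
for x in (75,80,85): print(x,proj("wrist",pose(p,[(x,-40,134)])).round().tolist())
im=cv2.imread("pics/w5.png")
for col in (250,270,360,380):
    y=np.flatnonzero(im[:,col,0].astype(int)-im[:,col,2]>60); print(col,y.min() if len(y) else None,y.max() if len(y) else None)
E
```

```text
tcp in chute [ 80.9 -39.8  89.9] toolz [ 0.423  0.001 -0.906] gap 0.19792739514020774
t 8.6 goal [661.7  30.8  90. ] slide [0.108 0.003 0.048] rot [-0.008 -0.003  0.008] F [-0.5 -0.1  1. ]
75 [[325.0, 302.0]]
80 [[325.0, 288.0]]
85 [[325.0, 274.0]]
250 40 294
270 40 294
360 40 294
380 40 294
```

The rear edge is at 78, so the middle is 18 mm past the flap, right at the tipping point. I'll ease it a little further.

>>> drive_tool --moves '[{"rotation": [0, 0, 0], "slide": [0.04, 0, 0.018], "grip": 0}, {"rotation": [0, 0, 0], "slide": [0.08, 0, 0.036], "grip": 0}, {"rotation": [0, 0, 0], "slide": [0.11, 0, 0.05], "grip": 0}, {"rotation": [0, 0, 0], "slide": [0.13, 0, 0.06], "grip": 0}, {"rotation": [0, 0, 0], "slide": [0.13, 0, 0.06], "grip": 0}, {"rotation": [0, 0, 0], "slide": [0.13, 0, 0.06], "grip": 0}, {"rotation": [0, 0, 0], "slide": [0.13, 0, 0.06], "grip": 0}, {"rotation": [0, 0, 0], "slide": [0.13, 0, 0.06], "grip": 0}]'

```text
t: 9.65
tool_pos: [662.7, 30.9, 89.8]
orientation: [0.975, -0.056, 0.216, 0.012]
ft_force: [-0.3, 0.1, -0.4]
finger_gap: -0.3
```

```bash
python3 - <<'E'
from h import *
import cv2
where(); plan(-60,-40,90,25); ims=[]
for n,(r0,r1,c0,c1) in (("scene",(200,390,270,390)),("side",(160,300,190,310))):
    c=cams.camera(n)[r0:r1,c0:c1,::-1]; ims.append(cv2.convertScaleAbs(cv2.resize(c,(360,480),interpolation=cv2.INTER_CUBIC),alpha=1.5))
w=cams.camera("wrist")[:,:,::-1]; y=np.flatnonzero(w[:,270,0].astype(int)-w[:,270,2]>60); print(y[[0,-1]] if len(y) else None)
cv2.imwrite("pics/c5.png",np.hstack(ims))
E
```

```text
tcp in chute [ 89.1 -39.9  89.8] toolz [ 0.423  0.001 -0.906] gap -0.28027159401005314
t 9.65 goal [514.7  48.   90. ] slide [-2.250e+00 -1.000e-03 -1.053e+00] rot [-0.008 -0.001  0.008] F [-0.3  0.1 -0.4]
[ 54 141]
```

View pics/c5.png

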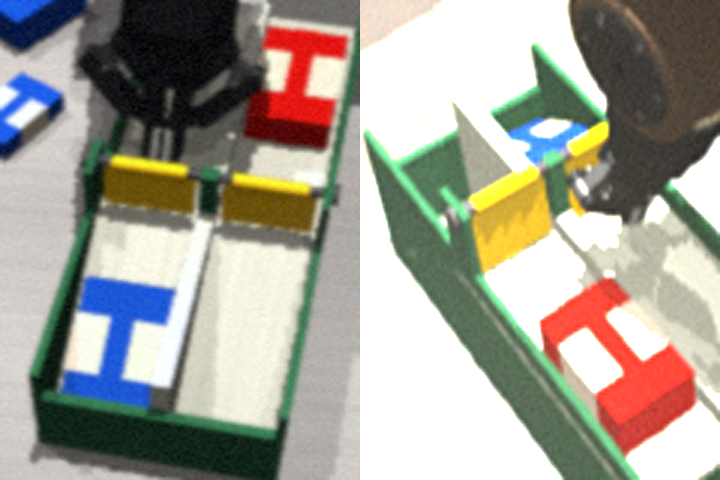

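The carton slid down into the bin at (120,340), and the flap has swung shut. Next I'll draw the hand back along the lane, then raise it.

>>> drive_tool --moves '[{"rotation": [0, 0, 0], "slide": [-0.2, 0, -0.1], "grip": 0}, {"rotation": [0, 0, 0], "slide": [-0.55, 0, -0.27], "grip": 0}, {"rotation": [0, 0, 0], "slide": [-0.95, 0, -0.46], "grip": 0}, {"rotation": [0, 0, 0], "slide": [-1.35, 0, -0.66], "grip": 0}, {"rotation": [0, 0, 0], "slide": [-1.75, 0, -0.9], "grip": 0}, {"rotation": [0, 0, 0], "slide": [-1.9, 0, -1.5], "grip": 0}, {"rotation": [0, 0, 0], "slide": [-1.9, 0, -2.2], "grip": 0}, {"rotation": [0, 0, 0], "slide": [-1.9, 0, -2.6], "grip": 0}]'

```text
t: 10.8
tool_pos: [493.1, 50.5, 184.5]
orientation: [0.975, -0.056, 0.217, 0.012]
ft_force: [0.4, -0.1, -0.4]
finger_gap: 0.1
```

```bash
python3 - <<'E'
from h import *
import cv2
where(); ims=[]; p=np.load("p.npy")
for n in ("scene","side"):
    a=cv2.imread(f"pics/{n}0.png"); c=cams.camera(n)[:,:,::-1].copy(); cv2.imwrite(f"pics/{n}9.png",c); ims.append(cv2.resize(c,(400,300),interpolation=cv2.INTER_AREA) if n=="side" else cv2.resize(c[150:400,230:430],(400,500)))
red=lambda im:(im[:,:,2].astype(int)-np.maximum(im[:,:,0],im[:,:,1])>60)
a,c=cv2.imread("pics/scene0.png"),cv2.imread("pics/scene9.png")
for im in(a,c):
    m=red(im)[200:265,345:395]; y,x=np.nonzero(m); print("red",m.sum(),x.mean()+345,y.mean()+200)
print("bin_right px",proj("scene",pose(p,[(205,-40,67)])), sensors.get_state()["joint_velocities"].round(3))
m=(c[:,:,0].astype(int)-c[:,:,2]>60)[290:390,280:350]; y,x=np.nonzero(m); print("blue in bin",x.mean()+280,y.mean()+290)
ims[1]=cv2.copyMakeBorder(ims[1],0,200,0,0,cv2.BORDER_CONSTANT)
cv2.imwrite("pics/c9.png",np.hstack(ims))
E
```

```text
tcp in chute [-81.7 -40.1 184.5] toolz [ 0.424  0.002 -0.906] gap 0.14295226317435136
red 706 368.6685552407932 230.77195467422098
red 705 368.7205673758865 230.69078014184396
bin_right px [[309.4895133  331.69521495]] [-0.005  0.06   0.006 -0.023 -0.052  0.025]
blue in bin 308.9896313364055 333.360599078341
```

View pics/c9.png

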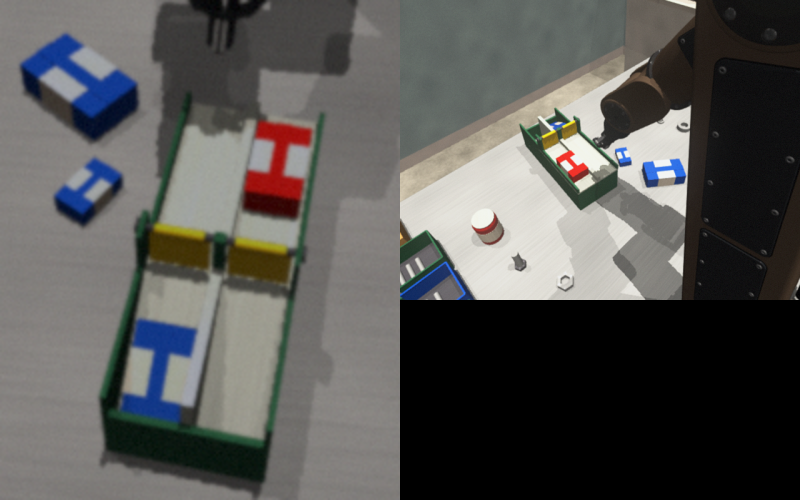

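The blue carton rests in the right bin and both flaps hang shut. The red carton and the hardware are where they were, and the hand is clear. I'm handing in.

```bash
python3 -c "
from rig import r,sensors
print(sensors.get_state()['t'], r.finish_job())"
```

```text
the job is handed in; nothing more can be done
10.9 None
```

The blue carton is in the right bin, its flap has swung shut, and the hand is drawn back clear of everything. I handed the job in at 10.9 s; no verdict is reported.

**What I did:** I pushed the carton along the right lane with closed fingertips, tilted 25° to clear the hinge rod. It tipped just past the 18 mm point and slid down by itself. The wrist force at the end of each move call was 2.6 N or less.

**Last checks:**
- **Blue carton:** its image centre is at pixel (309, 333), against (309, 332) predicted for the right bin.
- **Red carton:** its image centroid is unchanged to 0.1 pixel.
- **Flaps:** both hang shut in the last picture.
- **Hardware:** the tin, bolt and nut looked in place in the last picture. I did not measure any of the loose hardware against the first picture, and the last views did not fully show the shackle, spanner and collar.

**What disagreed:** the real fingertips were about 25 mm short of the reported TCP along the tool axis. Because of this my first approach only skimmed the carton's top edge, moving it about 2 mm. I found the offset by triangulating from the fixed cameras, corrected for it, and pushed again.

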